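# Find the thread of a crank screw, give it one turn and hold it

### The job

The crank screw on the black table clamp has been set on top of its steel boss but is not yet in the thread. By its red handle, turn the crank backward (anticlockwise from above) until you feel the screw drop into the thread, let it sink in, then turn it forward (clockwise) one full turn, and finish still gripping the red handle there, so that the started screw is held still. Leave the post, the screwdriver and the lens where they are.

Things in the scene. Friction and masses are not known exactly. Their poses are not given: they have to be found in the camera images.
- clamp: Table clamp, fixed to the table: black base plate 130 x 100 x 12 mm (x, y, z) with a round steel boss 60 mm across in its middle, up to 50 mm above the table; on its +x side a steel strap (top at 28 mm) over a black rail 30 x 150 x 20 mm, part of it. Origin: centre of the base's underside, on the screw's axis; z up.
- boss_top (a point): Point on the screw's vertical axis, level with the boss's top, 50 mm above the table; fixed. The thread mouth there, about 45 degrees wide, cannot be seen: the tooth comes to it after 0.7 to 4.9 rad of backward turning from the start. About 0.5 rad past the drop, turning on backward, the tooth meets a hard stop.
- screw (a joint): Turning angle of the crank screw (rad) about the vertical boss axis, growing clockwise seen from above (forward, screwing in); start value arbitrary, several turns are possible. Friction about 0.04 N m (0.7 N at the handle). Turning forward from the start only butts against the blunt end of the thread; turning forward ends hard about 1.7 turns after the drop.
- depth (a joint): How far the screw has sunk (m), growing downward, crank and handle with it. 0: its single tooth rides on the flat boss top (the start; it lifts 2 mm at most); 0.009 to 0.010: dropped into the thread mouth; then 0.010 more per clockwise turn (right-hand thread, pitch 10 mm), so 0.019 to 0.020 one turn after the drop. The thread has 1.5 mm of vertical play.
- handle: Red cylindrical handle, 22 mm across and 55 mm tall, upright on the end of the crank arm and spinning freely about its own axis, 55 mm from the boss axis. Origin: centre of its lower end, which stands on the arm, 96 mm above the table at the start; z up. Its own yaw means nothing. Gripped from above it can be led round the boss axis without turning the hand.
- post: Bystander: steel optical post, standing, 25 mm across, 75 mm tall, loose. Origin: centre of its underside.
- driver: Bystander: screwdriver with a yellow handle, 170 mm long, lying loose along its own x.
- lens: Bystander: black round lens mount with a glass, 54 mm across, 16 mm high, lying loose. Origin: centre of its underside.
- hub (a point): Centre of the crank's hub top (hub 30 mm across), on the screw axis, 100 mm above the table at the start; sinks with the screw. From it the dark steel crank arm, 20 mm wide, 10 mm thick, top at 96 mm, runs to the handle. The screw is guided upright and weighs 0.4 to 0.65 kg: it sinks by its own weight over the mouth, unless a firm grip carries it; then the hand must be lowered.
Not all that is in view belongs to the job. Of the things like the clamp, leave any that is yellow; of the rest the larger one is meant.

How it is judged:
By the outcome, as a careful person would: the job done as asked, in the order asked, and still so for the second after the job is handed in, while the arm keeps its last pose, push and grip.
It also fails if it takes over 61 s, if anything falls off the work surface, if the arm or the gripper's body presses on something with over 40 N, if the wrist force passes 120 N, or if a joint passes its speed limit or range.

### The arm

A 6-joint arm with a two-finger parallel gripper is mounted at the origin on the work surface. World frame = base frame: x ahead of the robot, y to its left, z up, the work surface at z = 0. Lengths are in mm, angles in rad, forces in N, time in s.
With the tool pointing down it reaches from about 325 to 900 mm from the base axis. Payload 6.1 kg.
Tool frame: the origin (TCP) lies at the very end of the fingers, on their centre line; the grasp point (between the pads) lies 19 mm behind it (env.grip_point_offset is the y of the grasp point in the tool frame, in mm); y points along the fingers, x is the direction in which the jaws open and shut, and the axes are right-handed (so a half turn about y gives the same grasp; the last joint's range is limited). The gripper opens to 87 mm and grips with 3 to 60 N. Pads are 19 mm wide; open, the fingers measure 117 mm over their backs; the gripper's body (75 mm by 190 mm) begins 51 mm behind the grasp point.
Start: joints at [-1.299, 0.22, 1.526, -0, 1.395, -0.126], TCP at [242.112, -576.192, 185.238] pointing down, gripper open.
Joint ranges: [-2.98, 2.98], [-0.91, 2.08], [0.09, 2.57], [-1.24, 4.39], [0.2, 2.65], [-2.68, 2.68]. Speed limits (rad/s): [2.57, 2.57, 3.01, 3.14, 3.14, 3.14].

### API

Orientations are given as [roll, pitch, yaw] about the fixed x, y, z axes, in that order (R = Rz(yaw) Ry(pitch) Rx(roll)).
In Python, from cell import get_state, eyes, workorder, env gives the robot as it stands. The module is installed in compiled form; this text tells all that it offers.
- The arm moves only by the shell command python3 -m creep 'ROWS' [FORCE]. ROWS is a JSON object of lists of equal length, an entry for each row: "slide": the shift along the tool's x, y, z in units of 0.025 m (1.0 is 0.025 m), a list of three; "rot": the turn, a rotation vector about the tool's x, y, z in units of 0.1 rad (1.0 is 0.1 rad), a list of three; "gripper": the closure, from 0 (fully open) to 1 (shut). In form: {"slide": [[x, y, z], ...], "rot": [[rx, ry, rz], ...], "gripper": [gripper, ...]}. A call has 1 to 8 rows; each row shifts and turns the commanded pose from where the row before left it, along the tool's axes as they then stand; what a row does not reach is not made up. A row lasts 1/10 s, in which the tool goes at most 50 mm and 8.59 degrees, less where a joint would pass 70% of its speed; a pose out of reach is approached as far as the arm can. A call with a number of a shift or a turn outside -1 to 1 is refused whole. A call with a gripper value outside its range is refused whole. The fingers move at their own pace and stop on an object; FORCE is the grip in N (left out, the last holds). Time passes only in rows, so rows that do not move let the fingers close. It gives the time, the measured TCP pose, the force and the opening at its end, in the units of the state.
- get_state(): the state, without advancing time (a new reading comes with each control period).
- eyes.snapshot(name): name is "side" or "top"; returns a dict with "color" (384x512x3 uint8, red, green, blue), "mtx" (3x3 intrinsics, pixels), "extrinsics" (4x4, takes a point from camera to world coordinates). Camera axes: x right, y down, z forward; pixel columns grow to the right and rows downward; lengths in mm; the calibration is good to about 2 mm. A picture is of the moment at which its call begins. There is no depth.
- workorder.close_job(): hands the job in, once; it reports no verdict.
The state is a dict: "t": time; "joint_positions": joint angles; "qvel": joint speeds; "tau": joint torques, N m; "eef_pos": TCP position; "ee_rot": TCP orientation; "ft_force": force on the tool from outside, world axes, zero at the start; "moment": the same for the moment, N m; "finger_gap": opening from 0.0 (shut) to 1.0 (fully open).
Only numpy, scipy, OpenCV 4.12 (cv2) and the standard library are available. Lean on these libraries where they do the work, as an engineer would, in place of code of your own. Each camera call takes 0.05 s, during which the arm holds its last target.

## Working session

There is one attempt and no reset: what is moved stays moved. The work goes in short steps, Python scripts to look and compute and a shell command to move; the robot and the scene stay as the last step left them, time stands still between calls to the robot, and variables do not carry over. Pictures are saved under pics/ and viewed, and the job is handed in when it is done.

```bash
mkdir -p pics; cat > h.py <<'E'
import numpy as np, cv2
from cell import get_state, eyes, workorder, env
def snap(n,f):
    s=eyes.snapshot(n); cv2.imwrite(f'pics/{f}.png',s['color'][:,:,::-1]); np.savez(f'pics/{f}.npz',K=s['mtx'],T=s['extrinsics']); return s
def ray(f,u,v,z):
    d=np.load(f'pics/{f}.npz');K,T=d['K'],d['T']
    r=T[:3,:3]@np.linalg.inv(K)@np.array([u,v,1]);o=T[:3,3]
    return o+r*(z-o[2])/r[2]
def proj(f,p):
    d=np.load(f'pics/{f}.npz');K,T=d['K'],d['T']
    c=T[:3,:3].T@(np.array(p)-T[:3,3]);q=K@c;return q[:2]/q[2]
def crop(f,u0,v0,u1,v1,o,k=4):
    im=cv2.imread(f'pics/{f}.png')[v0:v1,u0:u1]; cv2.imwrite(f'pics/{o}.png',cv2.resize(im,None,fx=k,fy=k,interpolation=cv2.INTER_CUBIC))
E
python3 - <<'E'
from h import *
snap('top','t0');snap('side','s0');print(get_state(),env.grip_point_offset)
for f in('t0','s0'):print(np.load(f'pics/{f}.npz')['T'])
E
```

```text
{'t': 0.1, 'joint_positions': array([-1.29909587e+00,  2.21185360e-01,  1.52748106e+00, -2.44697662e-05,
        1.39466344e+00, -1.26131858e-01]), 'qvel': array([ 0.0004283 , -0.00162289, -0.0012537 , -0.00126043,  0.00129199,
       -0.00055602]), 'tau': array([ 2.01755094e-03, -4.95939410e+01, -3.88520730e+01,  7.00506382e-02,
        5.14306384e-02, -5.48386151e-05]), 'eef_pos': array([ 241.94332368, -575.61229678,  184.23136361]), 'ee_rot': array([-1.57060168,  0.00172643, -1.17295954]), 'ft_force': array([0.09506628, 0.31781096, 0.28734827]), 'moment': array([ 0.01204869, -0.03219451, -0.00581475]), 'finger_gap': 1.0026814897115817} -18.700000000000003
[[ 2.34911966e-02 -9.95339357e-01  9.35292917e-02  4.93097734e+02]
 [-9.99717865e-01 -2.30590999e-02  5.69809980e-03  4.02288033e+01]
 [-3.51484171e-03 -9.36367590e-02 -9.95600223e-01  1.08601679e+03]
 [ 0.00000000e+00  0.00000000e+00  0.00000000e+00  1.00000000e+00]]
[[-9.63207297e-01 -1.78551412e-01  2.00875823e-01  3.79128263e+02]
 [-2.68486477e-01  6.72945123e-01 -6.89245872e-01  7.58349856e+02]
 [-1.21125817e-02 -7.17819096e-01 -6.96124293e-01  8.30339476e+02]
 [ 0.00000000e+00  0.00000000e+00  0.00000000e+00  1.00000000e+00]]
```

View pics/t0.png

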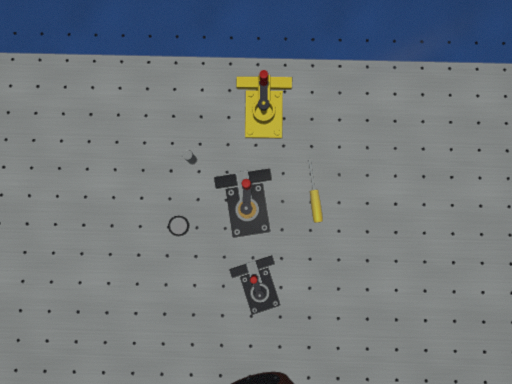

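View pics/s0.png

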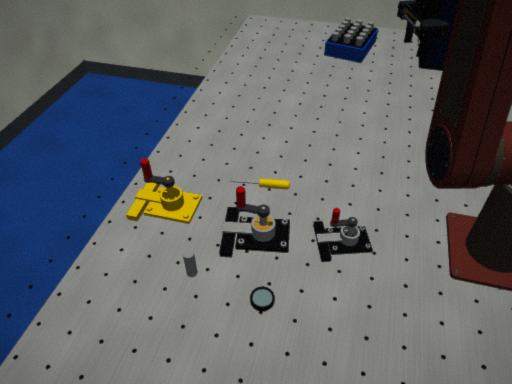

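```bash
python3 - <<'E'
from h import *
crop('t0',205,155,305,245,'ct0',6);crop('s0',205,170,305,260,'cs0',6)
E
```

```text
(no output)
```

View pics/ct0.png

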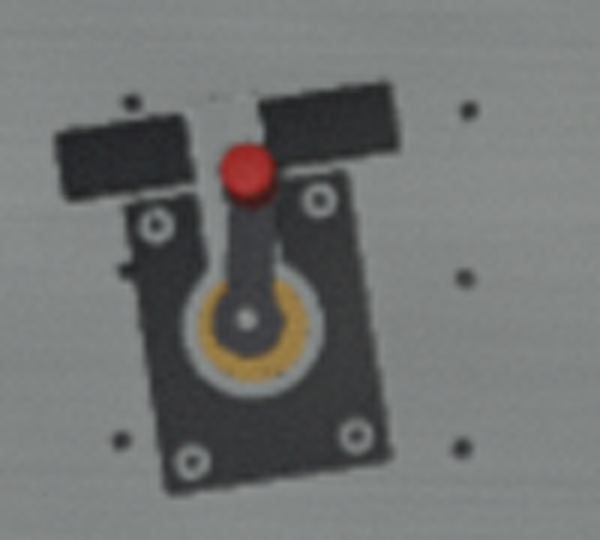

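View pics/cs0.png

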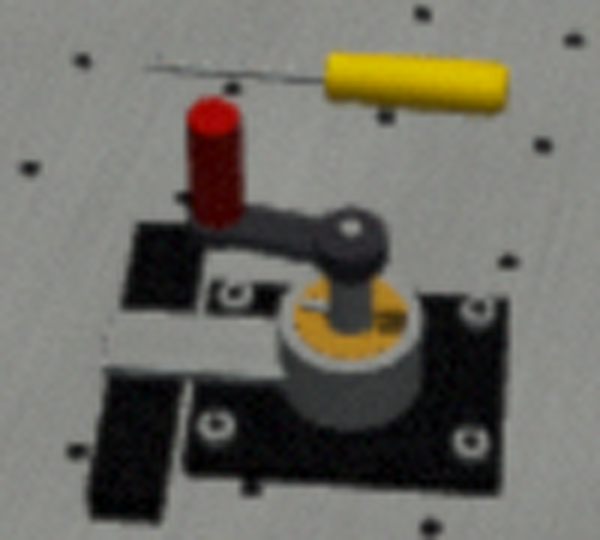

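```bash
python3 - <<'E'
from h import *
print(ray('t0',246.0,182.7,151),ray('s0',240.6,189.0,151))
print(ray('t0',246.0,208.3,100),ray('s0',263.2,207.8,100))
print(ray('t0',247.2,209.4,50))
from scipy.spatial.transform import Rotation as R
s=get_state(); print(R.from_euler('xyz',s['ee_rot']).as_matrix().round(3))
for n,p in dict(post=(192,158),lens=(178,226),dr=(317,206),drt=(310,162),small=(259,292)).items(): print(n,ray('t0',*p,20))
E
```

```text
[604.38364635  88.10725629 151.        ] [603.13795823  95.22795206 151.        ]
[548.38399397  89.00101883 100.        ] [549.74576474  92.83539272 100.        ]
[548.47308362  88.36089833  50.        ]
[[ 0.387 -0.     0.922]
 [-0.922  0.002  0.387]
 [-0.002 -1.     0.   ]]
post [682.22198158 238.9573123   20.        ]
lens [502.79217297 268.1564771   20.        ]
dr [563.16989313 -91.75496158  20.        ]
drt [678.67184311 -72.02496997  20.        ]
small [339.64570322  53.82165307  20.        ]
```

```bash
python3 -m creep '{"slide":[[0,-0.2,0],[0,-0.2,0],[0,0,0],[0,0,0],[0,0,0],[0,0,0],[0,0,0],[0,0,0]],"rot":[[0,-1,0],[0,-1,0],[0,-1,0],[0,-1,0],[0,-1,0],[0,-1,0],[0,-1,0],[0,-1,0]],"gripper":[0,0,0,0,0,0,0,0]}'
python3 -m creep '{"slide":[[0,0,0],[0,0,0],[0,0,0],[0,0,0],[0,0,0]],"rot":[[0,-1,0],[0,-1,0],[0,-1,0],[0,-0.73,0],[0,0,0]],"gripper":[0,0,0,0,0]}'
```

```text
t: 0.9
eef_pos: [242.0, -575.8, 194.6]
ee_rot: [-1.57, 0.001, -0.369]
ft_force: [-0.5, 0.0, 0.1]
finger_gap: 1.001
t: 1.4
eef_pos: [242.0, -575.8, 194.6]
ee_rot: [-1.57, 0.0, 0.001]
ft_force: [0.1, -0.7, 0.5]
finger_gap: 1.003
```

Aligned: tool x = world x, tool z = world y, tool y = down. Next I move to (604, 91): +362 mm in x and +667 mm in y.

```bash
for i in 1; do python3 -m creep '{"slide":[[0.54,0,1],[0.54,0,1],[0.54,0,1],[0.54,0,1],[0.54,0,1],[0.54,0,1],[0.54,0,1],[0.54,0,1]],"rot":[[0,0,0],[0,0,0],[0,0,0],[0,0,0],[0,0,0],[0,0,0],[0,0,0],[0,0,0]],"gripper":[0,0,0,0,0,0,0,0]}'; done
python3 -m creep '{"slide":[[0.54,0,1],[0.54,0,1],[0.54,0,1],[0.54,0,1],[0.54,0,1],[0.54,0,1],[0.54,0,1],[0.54,0,1]],"rot":[[0,0,0],[0,0,0],[0,0,0],[0,0,0],[0,0,0],[0,0,0],[0,0,0],[0,0,0]],"gripper":[0,0,0,0,0,0,0,0]}'
python3 -m creep '{"slide":[[0.54,0,1],[0.54,0,1],[0.54,0,1],[0.54,0,1],[0.54,0,1],[0.54,0,1],[0,0,0],[0,0,0]],"rot":[[0,0,0],[0,0,0],[0,0,0],[0,0,0],[0,0,0],[0,0,0],[0,0,0],[0,0,0]],"gripper":[0,0,0,0,0,0,0,0]}'
```

```text
t: 2.2
eef_pos: [350.4, -375.0, 195.0]
ee_rot: [-1.571, 0.0, -0.003]
ft_force: [0.5, 0.5, 0.5]
finger_gap: 1.003
t: 3.0
eef_pos: [458.4, -175.0, 195.1]
ee_rot: [-1.571, 0.0, -0.002]
ft_force: [-0.5, -0.5, 0.2]
finger_gap: 1.002
t: 3.8
eef_pos: [538.9, -25.9, 194.9]
ee_rot: [-1.571, 0.001, 0.0]
ft_force: [-0.1, 0.8, 0.4]
finger_gap: 0.997
```

```bash
python3 -m creep '{"slide":[[0.52,0,0.93],[0.52,0,0.93],[0.52,0,0.93],[0.52,0,0.93],[0.52,0,0.93],[0,0,0],[0,0,0]],"rot":[[0,0,0],[0,0,0],[0,0,0],[0,0,0],[0,0,0],[0,0,0],[0,0,0]],"gripper":[0,0,0,0,0,0,0]}'
python3 - <<'E'
from h import *
snap('top','t1');snap('side','s1')
crop('s1',180,130,310,230,'cs1',6)
E
```

```text
t: 4.5
eef_pos: [603.7, 89.1, 194.8]
ee_rot: [-1.572, 0.001, -0.001]
ft_force: [0.9, -0.2, -0.6]
finger_gap: 0.999
```

View pics/cs1.png

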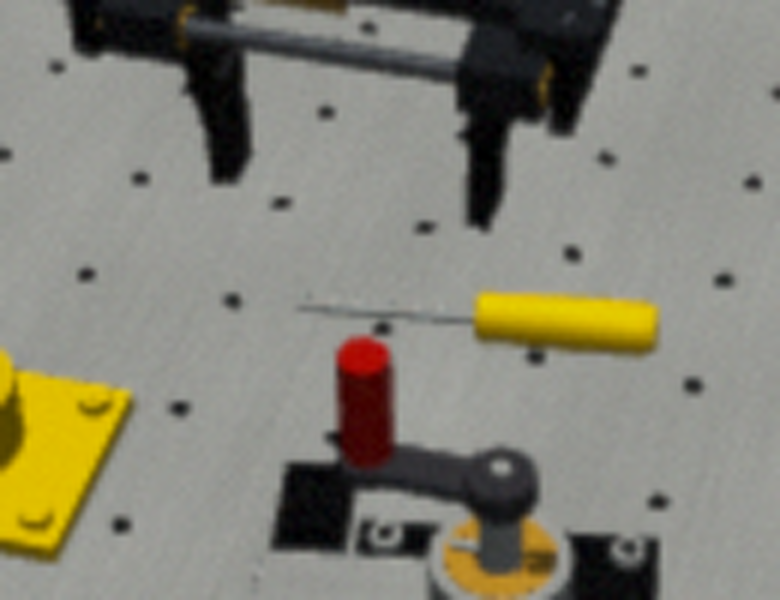

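View pics/t1.png

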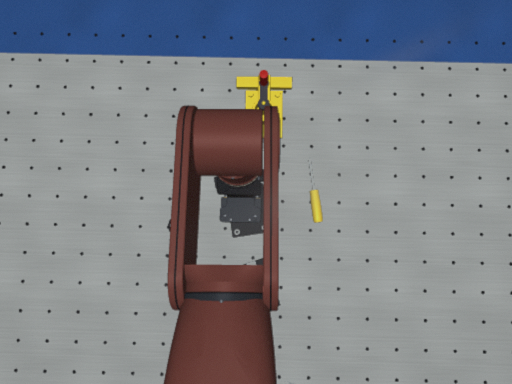

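```bash
python3 - <<'E'
from h import *
print(proj('s1',[603.7,89.1,194.8]),(238.7,163.8))
for p in ([604,90,151],[604,93,151],[604,96,151]):print(proj('s1',p))
for y in (-9.5,9.5):
  for x in(-58.5,-43.5,43.5,58.5): print(x,y,(proj('s1',[603.7+x,89.1+y,194.8])-[180,130])*6)
E
```

```text
[240.50279676 173.11233275] (238.7, 163.8)
[240.8972448  187.41020367]
[240.52182656 188.28272957]
[240.14481533 189.15895782]
-58.5 -9.5 [521.05102289 269.07077927]
-43.5 -9.5 [482.04659446 262.14676442]
43.5 -9.5 [260.62877792 222.84096477]
58.5 -9.5 [223.26209019 216.2076795 ]
-58.5 9.5 [508.26823544 302.81057828]
-43.5 9.5 [468.75790005 295.68052839]
43.5 9.5 [244.53524912 255.217225  ]
58.5 9.5 [206.70645782 248.39062718]
```

```bash
python3 -m creep '{"slide":[[0,0.6,0.08],[0,0.6,0],[0,0.6,0],[0,0.5,0],[0,0.5,0],[0,0.4,0],[0,0,0]],"rot":[[0,0,0],[0,0,0],[0,0,0],[0,0,0],[0,0,0],[0,0,0],[0,0,0]],"gripper":[0,0,0,0,0,0,0]}'
python3 - <<'E'
from h import *
snap('side','s2')
crop('s2',180,130,310,230,'cs2',6)
E
```

```text
t: 5.3
eef_pos: [602.7, 92.0, 112.9]
ee_rot: [-1.571, 0.003, 0.0]
ft_force: [-0.2, -0.6, -0.3]
finger_gap: 1.0
```

View pics/cs2.png

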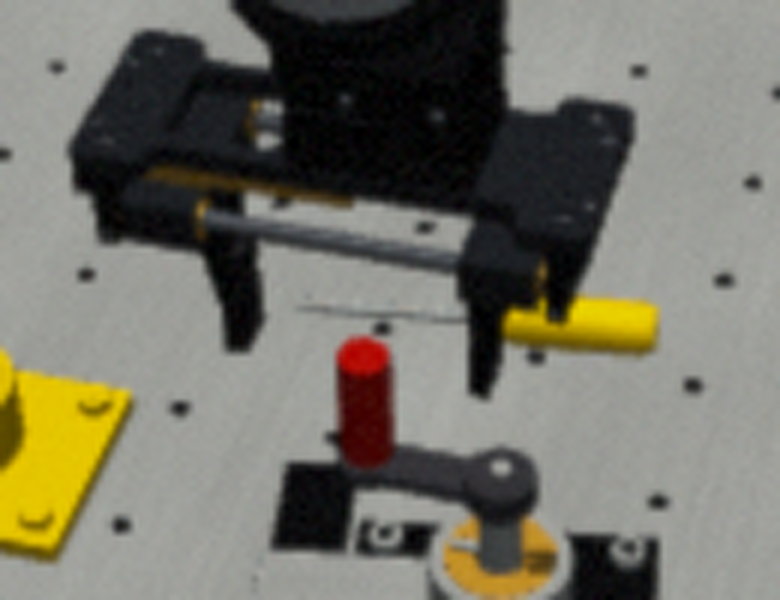

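```bash
python3 - <<'E'
from h import *
im=cv2.imread('pics/s2.png');
im=cv2.resize(im[60:240,150:340],None,fx=4,fy=4,interpolation=cv2.INTER_CUBIC)
def P(p):return tuple(int(a) for a in (proj('s2',p)-[150,60])*4)
c=np.array([602.7,92,112.9])
for z,col in((70,(0,255,0)),(0,(255,0,255))):
  hx,hy=(95,37.5) if z==70 else (52,9.5)
  q=[P(c+[a*hx,b*hy,z]) for a,b in((-1,-1),(1,-1),(1,1),(-1,1))]
  cv2.polylines(im,[np.array(q)],True,col,1)
q=[P([604+11*np.cos(t),91.5+11*np.sin(t),z]) for z in(96,151) for t in np.linspace(0,6.28,20)]
cv2.polylines(im,[np.array(q)],False,(255,255,0),1)
cv2.imwrite('pics/ov2.png',im)
E
```

```text
(no output)
```

View pics/ov2.png

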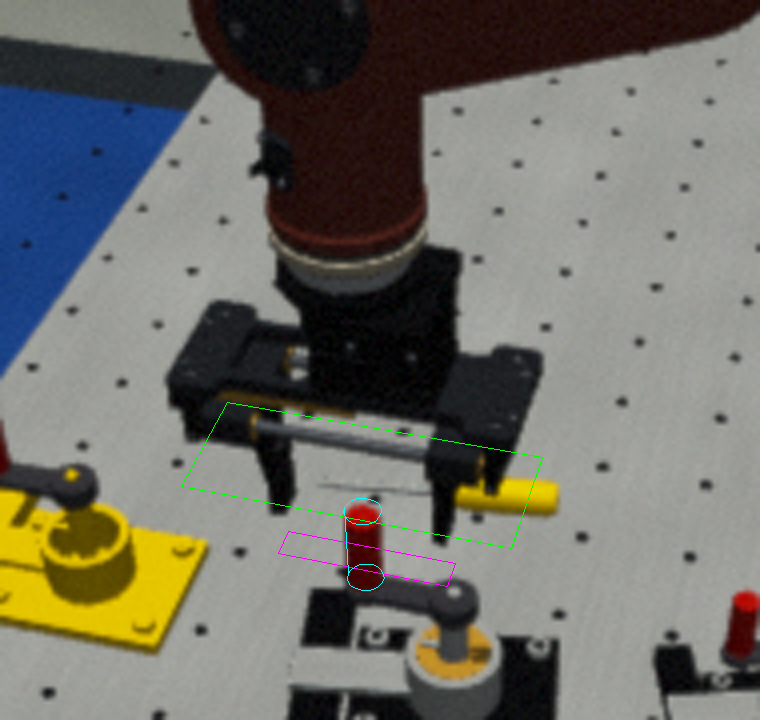

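```bash
python3 - <<'E'
from h import *
snap('top','t2');crop('t2',160,100,300,240,'ct2',4)
E
python3 -m creep '{"slide":[[0,0,0],[0,0,0],[0,0,0],[0,0,0],[0,0,0],[0,0,0]],"rot":[[0,0,0],[0,0,0],[0,0,0],[0,0,0],[0,0,0],[0,0,0]],"gripper":[0.6,0.6,0.6,0.6,0.6,0.6]}' 5
python3 - <<'E'
from h import *
snap('side','s3')
crop('s3',180,130,310,230,'cs3',6)
E
```

```text
t: 6.0
eef_pos: [604.1, 92.1, 115.3]
ee_rot: [-1.571, -0.0, 0.0]
ft_force: [0.2, -0.1, 1.0]
finger_gap: 0.535
```

View pics/cs3.png

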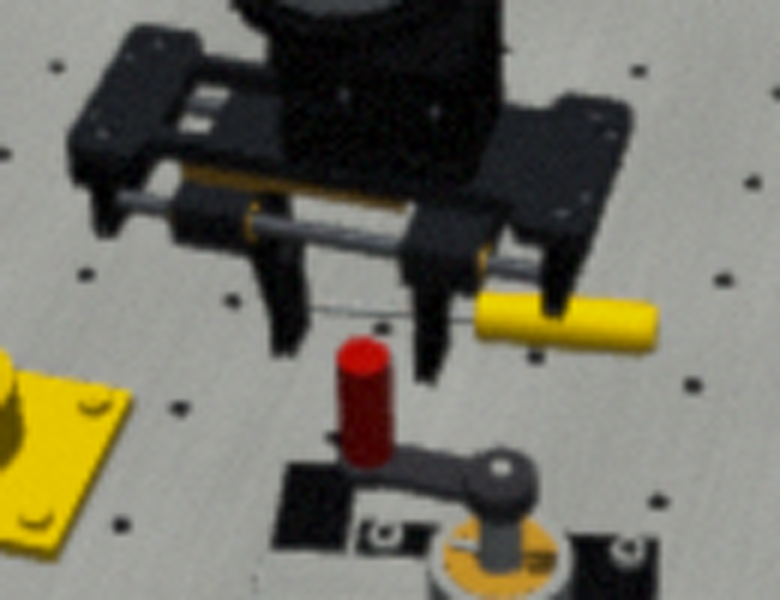

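View pics/ct2.png

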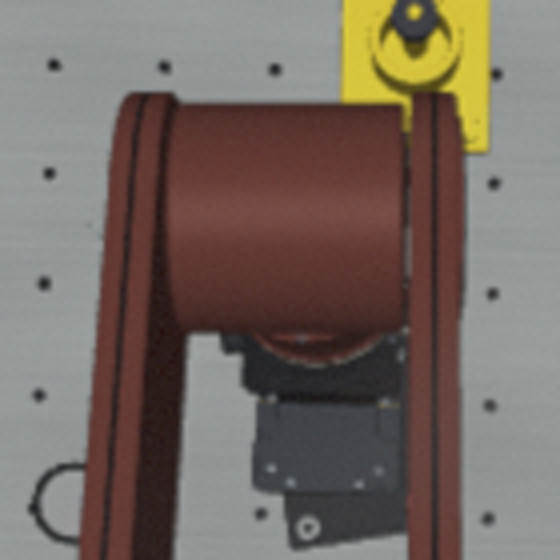

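```bash
python3 - <<'E'
from h import *
for z in(185,200,215,230):print(z,ray('t2',223.7,100+440/4,z)[:2],ray('t2',262,100+440/4,z)[:2],ray('t2',242,100+492/4,z)[:2])
# screw pairs on plate
E
```

```text
185 [538.73105906 133.76720026] [540.6955638   49.49439319] [511.1426636   92.67858941]
200 [537.97136192 132.20998627] [539.90316187  49.34014096] [510.84225416  91.80541279]
215 [537.21166479 130.65277229] [539.11075993  49.18588874] [510.54184473  90.93223618]
230 [536.45196765 129.0955583 ] [538.318358    49.03163651] [510.24143529  90.05905957]
```

```bash
python3 - <<'E'
from h import *
for z in(113,120,125,130,135,140):print(z,[ray('s3',u,v,z)[:2].round(1) for u,v in((251.3,193.3),(227.5,189.2))], ray('s3',240.6,189.0,z).round(1))
print(proj('s3',[604,92,151]))
E
```

```text
113 [array([586.5,  65.7]), array([646.3,  67. ])] [615.7  58.1 113. ]
120 [array([584.4,  72.5]), array([643.7,  73.7])] [613.4  65.  120. ]
125 [array([583. ,  77.3]), array([641.8,  78.6])] [611.7  69.8 125. ]
130 [array([581.5,  82.2]), array([640. ,  83.4])] [610.1  74.7 130. ]
135 [array([580.1,  87. ]), array([638.1,  88.2])] [608.4  79.6 135. ]
140 [array([578.7,  91.8]), array([636.2,  93. ])] [606.8  84.5 140. ]
[240.64714248 187.99147739]
```

```bash
python3 -m creep '{"slide":[[0,0,0],[0,0,0],[0,0,0],[0,0,0],[0,0,0]],"rot":[[0,0,0],[0,0,0],[0,0,0],[0,0,0],[0,0,0]],"gripper":[1,1,1,1,1]}' 5
python3 - <<'E'
from h import *
snap('side','s4')
crop('s4',180,130,310,230,'cs4',6)
E
```

```text
t: 6.55
eef_pos: [604.1, 92.1, 115.2]
ee_rot: [-1.571, 0.0, -0.0]
ft_force: [0.2, -0.8, 0.4]
finger_gap: 0.048
```

View pics/cs4.png

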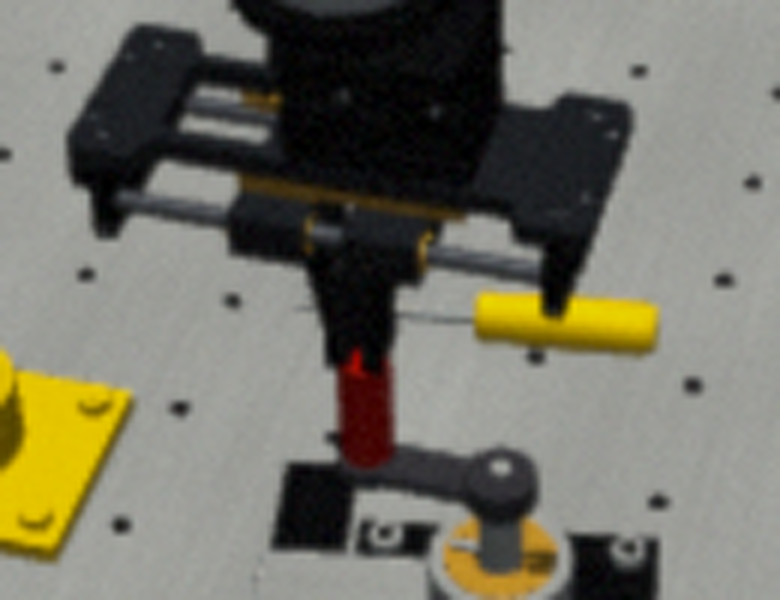

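```bash
python3 -m creep '{"slide":[[0,0,0],[0,0,0],[0,0,0],[0,0.3,0],[0,0.3,0],[0,0,0]],"rot":[[0,0,0],[0,0,0],[0,0,0],[0,0,0],[0,0,0],[0,0,0]],"gripper":[0.5,0.5,0.5,0.5,0.5,0.5]}' 5
python3 -m creep '{"slide":[[0,0,0],[0,0,0],[0,0,0],[0,0,0],[0,0,0],[0,0,0]],"rot":[[0,0,0],[0,0,0],[0,0,0],[0,0,0],[0,0,0],[0,0,0]],"gripper":[1,1,1,1,1,1]}' 5
python3 - <<'E'
from h import *
snap('side','s5')
crop('s5',180,130,310,230,'cs5',6)
E
```

```text
t: 7.2
eef_pos: [602.7, 92.0, 98.1]
ee_rot: [-1.571, 0.003, 0.0]
ft_force: [-0.1, -0.4, 0.0]
finger_gap: 0.465
t: 7.8
eef_pos: [604.2, 92.1, 100.5]
ee_rot: [-1.571, -0.0, -0.0]
ft_force: [-0.6, 1.1, 1.1]
finger_gap: 0.247
```

View pics/cs5.png

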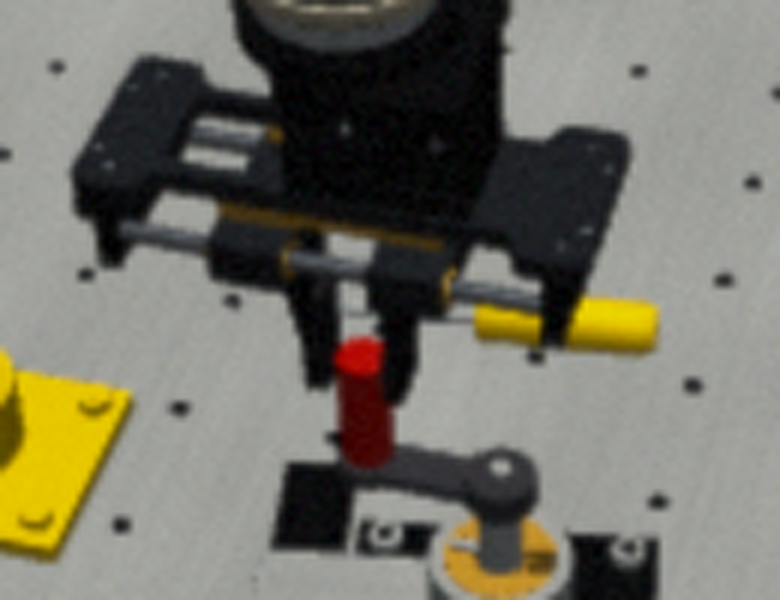

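```bash
python3 -m creep '{"slide":[[0,0,0],[0,0,0],[0,0.2,0],[0,0.2,0],[0,0.2,0],[0,0.2,0],[0,0,0]],"rot":[[0,0,0],[0,0,0],[0,0,0],[0,0,0],[0,0,0],[0,0,0],[0,0,0]],"gripper":[0.6,0.6,0.6,0.6,0.6,0.6,0.6]}' 5
python3 -m creep '{"slide":[[0,0,0],[0,0,0],[0,0,0],[0,0,0],[0,0,0]],"rot":[[0,0,0],[0,0,0],[0,0,0],[0,0,0],[0,0,0]],"gripper":[1,1,1,1,1]}' 8
python3 - <<'E'
from h import *
snap('side','s6')
crop('s6',180,130,310,230,'cs6',6)
E
```

```text
t: 8.55
eef_pos: [603.2, 92.0, 78.9]
ee_rot: [-1.571, 0.002, -0.0]
ft_force: [0.4, 0.4, 0.2]
finger_gap: 0.4
t: 9.05
eef_pos: [604.2, 92.1, 80.5]
ee_rot: [-1.571, -0.0, 0.0]
ft_force: [-0.1, 0.3, 0.9]
finger_gap: 0.251
```

View pics/cs6.png

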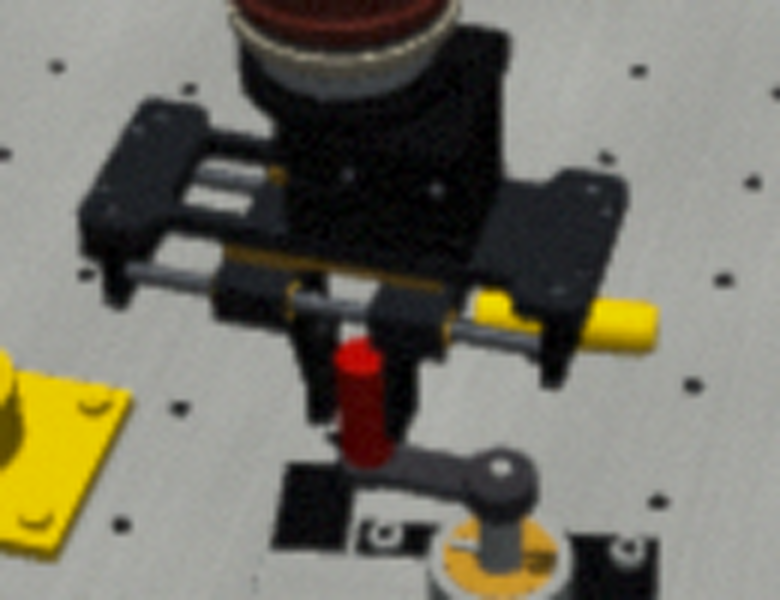

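```bash
python3 -m creep '{"slide":[[0,0.08,0],[0,0,0],[0,0,0]],"rot":[[0,0,0],[0,0,0],[0,0,0]],"gripper":[1,1,1]}' 12
python3 -c "
import numpy as np
a=np.arange(0,5.7,.15)
p=np.c_[np.cos(a),np.sin(a)]*55/25
for t,d in zip(a[1:],np.diff(p,axis=0)):print(round(t,2),d.round(2))"
```

```text
t: 9.4
eef_pos: [604.9, 92.1, 79.7]
ee_rot: [-1.571, -0.002, 0.0]
ft_force: [-2.8, -0.2, 7.7]
finger_gap: 0.25
0.15 [-0.02  0.33]
0.3 [-0.07  0.32]
0.45 [-0.12  0.31]
0.6 [-0.17  0.29]
0.75 [-0.21  0.26]
0.9 [-0.24  0.22]
1.05 [-0.27  0.19]
1.2 [-0.3   0.14]
1.35 [-0.32  0.1 ]
1.5 [-0.33  0.05]
1.65 [-0.33 -0.  ]
1.8 [-0.33 -0.05]
1.95 [-0.31 -0.1 ]
2.1 [-0.3  -0.14]
2.25 [-0.27 -0.19]
2.4 [-0.24 -0.23]
2.55 [-0.2  -0.26]
2.7 [-0.16 -0.29]
2.85 [-0.12 -0.31]
3.0 [-0.07 -0.32]
3.15 [-0.02 -0.33]
3.3 [ 0.03 -0.33]
3.45 [ 0.08 -0.32]
3.6 [ 0.12 -0.31]
3.75 [ 0.17 -0.28]
3.9 [ 0.21 -0.26]
4.05 [ 0.24 -0.22]
4.2 [ 0.27 -0.18]
4.35 [ 0.3  -0.14]
4.5 [ 0.32 -0.09]
4.65 [ 0.33 -0.05]
4.8 [0.33 0.  ]
4.95 [0.33 0.05]
5.1 [0.31 0.1 ]
5.25 [0.3  0.15]
5.4 [0.27 0.19]
5.55 [0.24 0.23]
```

```bash
python3 -m creep '{"slide":[[-0.02,0,0.33],[-0.07,0,0.32],[-0.12,0,0.31],[0,0,0]],"rot":[[0,0,0],[0,0,0],[0,0,0],[0,0,0]],"gripper":[1,1,1,1]}'
python3 - <<'E'
from h import *
snap('side','s7')
crop('s7',180,130,310,230,'cs7',6)
E
```

```text
t: 9.8
eef_pos: [598.7, 117.8, 78.7]
ee_rot: [-1.569, -0.0, 0.001]
ft_force: [-1.7, 2.2, 7.6]
finger_gap: 0.248
```

View pics/cs7.png

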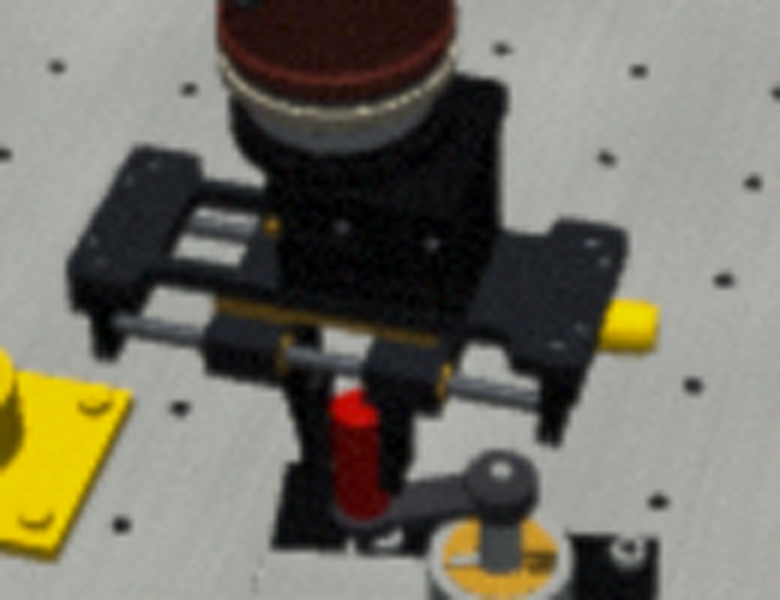

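```bash
python3 -m creep '{"slide":[[-0.17,0,0.29],[-0.21,0,0.26],[0,0,0]],"rot":[[0,0,0],[0,0,0],[0,0,0]],"gripper":[1,1,1]}'
python3 -m creep '{"slide":[[-0.24,0,0.22],[0,0,0]],"rot":[[0,0,0],[0,0,0]],"gripper":[1,1]}'
```

```text
t: 10.15
eef_pos: [589.8, 131.0, 79.3]
ee_rot: [-1.57, -0.002, 0.001]
ft_force: [-1.0, 0.1, 8.4]
finger_gap: 0.247
t: 10.35
eef_pos: [583.3, 136.8, 79.0]
ee_rot: [-1.569, -0.001, 0.001]
ft_force: [-1.8, 1.9, 9.1]
finger_gap: 0.245
```

```bash
python3 -m creep '{"slide":[[-0.27,0,0.19],[0,0,0]],"rot":[[0,0,0],[0,0,0]],"gripper":[1,1]}'
```

```text
t: 10.55
eef_pos: [576.7, 141.5, 79.4]
ee_rot: [-1.569, -0.002, 0.001]
ft_force: [-1.4, 1.7, 9.9]
finger_gap: 0.251
```

```bash
python3 -m creep '{"slide":[[-0.3,0,0.14],[-0.32,0,0.1],[0,0,0]],"rot":[[0,0,0],[0,0,0],[0,0,0]],"gripper":[1,1,1]}'
```

```text
t: 10.85
eef_pos: [560.7, 147.4, 79.1]
ee_rot: [-1.569, -0.001, 0.001]
ft_force: [-0.7, 1.0, 11.2]
finger_gap: 0.247
```

```bash
python3 -m creep '{"slide":[[-0.33,0,0.05],[-0.33,0,0],[0,0,0]],"rot":[[0,0,0],[0,0,0],[0,0,0]],"gripper":[1,1,1]}'
```

```text
t: 11.15
eef_pos: [543.7, 148.5, 79.2]
ee_rot: [-1.569, -0.0, 0.0]
ft_force: [-0.7, 0.8, 11.6]
finger_gap: 0.247
```

```bash
python3 -m creep '{"slide":[[-0.33,0,-0.05],[-0.31,0,-0.1],[0,0,0]],"rot":[[0,0,0],[0,0,0],[0,0,0]],"gripper":[1,1,1]}'
```

```text
t: 11.45
eef_pos: [527.5, 144.6, 79.3]
ee_rot: [-1.569, 0.0, 0.0]
ft_force: [-3.8, 0.8, 13.6]
finger_gap: 0.247
```

```bash
python3 -m creep '{"slide":[[-0.3,-0.04,-0.14],[-0.27,0,-0.19],[0,0,0]],"rot":[[0,0,0],[0,0,0],[0,0,0]],"gripper":[1,1,1]}'
```

```text
t: 11.75
eef_pos: [513.1, 135.6, 79.7]
ee_rot: [-1.57, 0.001, 0.0]
ft_force: [-2.3, 0.0, 11.2]
finger_gap: 0.244
```

```bash
python3 -m creep '{"slide":[[-0.24,0,-0.23],[-0.2,0,-0.26],[0,0,0]],"rot":[[0,0,0],[0,0,0],[0,0,0]],"gripper":[1,1,1]}'
```

```text
t: 12.05
eef_pos: [501.4, 122.2, 78.8]
ee_rot: [-1.572, 0.003, 0.0]
ft_force: [-2.5, -3.3, 8.3]
finger_gap: 0.25
```

```bash
python3 -m creep '{"slide":[[-0.16,0,-0.29],[-0.12,0,-0.31],[0,0,0]],"rot":[[0,0,0],[0,0,0],[0,0,0]],"gripper":[1,1,1]}'
```

```text
t: 12.35
eef_pos: [495.1, 106.8, 77.8]
ee_rot: [-1.572, 0.002, -0.001]
ft_force: [3.7, -1.8, -4.3]
finger_gap: 0.25
```

```bash
python3 -m creep '{"slide":[[0,0.1,0],[0,0.1,0],[0,0,0]],"rot":[[0,0,0],[0,0,0],[0,0,0]],"gripper":[1,1,1]}'
```

```text
t: 12.65
eef_pos: [495.5, 107.8, 73.1]
ee_rot: [-1.571, 0.002, -0.0]
ft_force: [2.1, -1.6, -5.8]
finger_gap: 0.25
```

```bash
python3 -m creep '{"slide":[[0,0.1,0],[0,0.1,0],[0,0,0]],"rot":[[0,0,0],[0,0,0],[0,0,0]],"gripper":[1,1,1]}'
```

```text
t: 12.95
eef_pos: [496.0, 108.5, 70.6]
ee_rot: [-1.57, 0.001, 0.0]
ft_force: [-4.3, -1.0, 9.7]
finger_gap: 0.248
```

```bash
python3 -m creep '{"slide":[[0,0.08,0],[0,0,0]],"rot":[[0,0,0],[0,0,0]],"gripper":[1,1]}'
python3 - <<'E'
from h import *
snap('side','s8')
crop('s8',180,130,310,230,'cs8',6)
E
```

```text
t: 13.15
eef_pos: [496.1, 108.7, 69.5]
ee_rot: [-1.57, 0.001, 0.001]
ft_force: [-7.0, -0.6, 14.5]
finger_gap: 0.249
```

View pics/cs8.png

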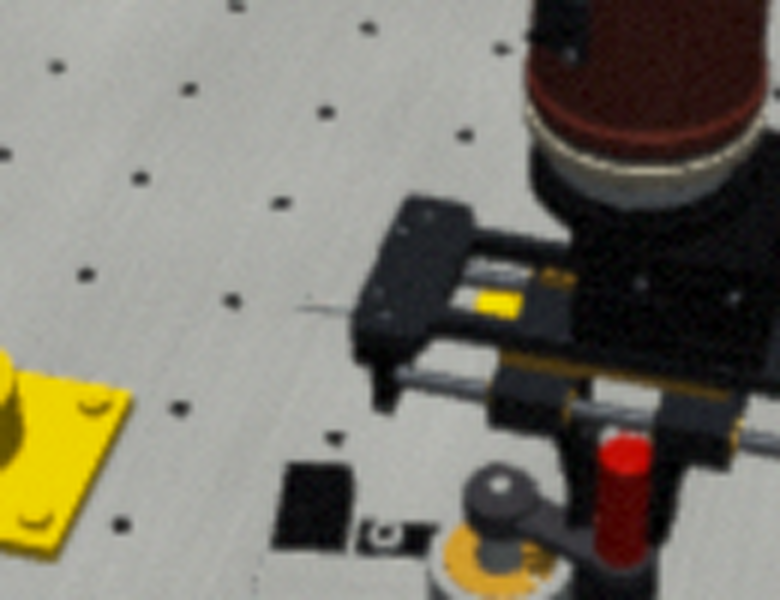

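```bash
python3 -c "
import numpy as np
a=2.85-np.arange(0,33)*2*np.pi/32
p=np.c_[np.cos(a),np.sin(a)]*55/25
d=np.diff(p,axis=0)
for i in range(4):print([[float(x.round(2)),0.0125,float(y.round(2))] for x,y in d[8*i:8*i+8]])"
python3 -m creep '{"slide":[[0.09,-0.04,0.42],[0.17,0.0125,0.4],[0,0,0]],"rot":[[0,0,0],[0,0,0],[0,0,0]],"gripper":[1,1,1]}'
```

```text
[[0.16, 0.0125, 0.4], [0.24, 0.0125, 0.36], [0.3, 0.0125, 0.31], [0.36, 0.0125, 0.24], [0.4, 0.0125, 0.17], [0.42, 0.0125, 0.09], [0.43, 0.0125, 0.0], [0.42, 0.0125, -0.08]]
[[0.4, 0.0125, -0.16], [0.36, 0.0125, -0.24], [0.31, 0.0125, -0.3], [0.24, 0.0125, -0.36], [0.17, 0.0125, -0.4], [0.09, 0.0125, -0.42], [0.0, 0.0125, -0.43], [-0.08, 0.0125, -0.42]]
[[-0.16, 0.0125, -0.4], [-0.24, 0.0125, -0.36], [-0.3, 0.0125, -0.31], [-0.36, 0.0125, -0.24], [-0.4, 0.0125, -0.17], [-0.42, 0.0125, -0.09], [-0.43, 0.0125, -0.0], [-0.42, 0.0125, 0.08]]
[[-0.4, 0.0125, 0.16], [-0.36, 0.0125, 0.24], [-0.31, 0.0125, 0.3], [-0.24, 0.0125, 0.36], [-0.17, 0.0125, 0.4], [-0.09, 0.0125, 0.42], [-0.0, 0.0125, 0.43], [0.08, 0.0125, 0.42]]
t: 13.5
eef_pos: [505.4, 129.0, 69.0]
ee_rot: [-1.572, -0.005, 0.001]
ft_force: [5.8, -4.2, -0.5]
finger_gap: 0.25
```

```bash
python3 -m creep '{"slide":[[0.44,0.0125,0.25],[0.36,0.0125,0.24],[0,0,0]],"rot":[[0,0,0],[0,0,0],[0,0,0]],"gripper":[1,1,1]}'
```

```text
t: 13.8
eef_pos: [524.1, 142.3, 68.2]
ee_rot: [-1.569, -0.001, 0.001]
ft_force: [0.4, 1.9, 6.2]
finger_gap: 0.253
```

```bash
python3 -m creep '{"slide":[[0.4,0.0125,0.17],[0.42,0.0125,0.09],[0.43,0.0125,0],[0.42,0.0125,-0.08],[0,0,0]],"rot":[[0,0,0],[0,0,0],[0,0,0],[0,0,0],[0,0,0]],"gripper":[1,1,1,1,1]}'
```

```text
t: 14.3
eef_pos: [566.3, 145.7, 66.9]
ee_rot: [-1.57, -0.002, 0.0]
ft_force: [2.7, -0.2, 4.2]
finger_gap: 0.246
```

```bash
python3 -m creep '{"slide":[[0.4,0.0125,-0.16],[0.36,0.0125,-0.24],[0.31,0.0125,-0.3],[0.24,0.0125,-0.36],[0,0,0]],"rot":[[0,0,0],[0,0,0],[0,0,0],[0,0,0],[0,0,0]],"gripper":[1,1,1,1,1]}'
```

```text
t: 14.8
eef_pos: [598.9, 117.5, 65.3]
ee_rot: [-1.571, -0.002, -0.001]
ft_force: [0.7, -1.7, 6.3]
finger_gap: 0.249
```

```bash
python3 -m creep '{"slide":[[0.17,0.0125,-0.4],[0.09,0.0125,-0.42],[0,0.0125,-0.43],[-0.08,0.0125,-0.42],[0,0,0]],"rot":[[0,0,0],[0,0,0],[0,0,0],[0,0,0],[0,0,0]],"gripper":[1,1,1,1,1]}'
```

```text
t: 15.3
eef_pos: [602.0, 75.0, 64.1]
ee_rot: [-1.572, -0.0, -0.001]
ft_force: [-1.0, -2.0, 7.6]
finger_gap: 0.249
```

```bash
python3 - <<'E'
from h import *
snap('side','s9')
crop('s9',180,130,310,230,'cs9',6)
E
```

```text
(no output)
```

View pics/cs9.png

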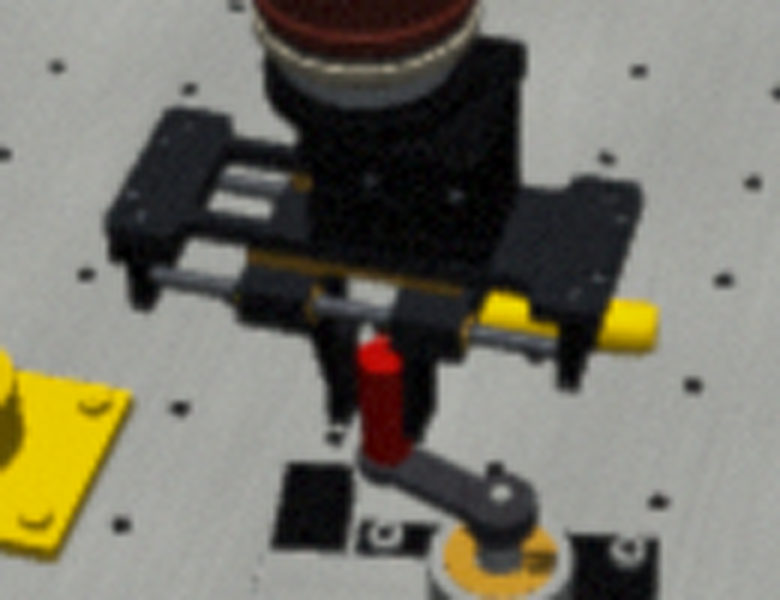

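```bash
python3 -m creep '{"slide":[[-0.16,0.0125,-0.4],[-0.24,0.0125,-0.36],[-0.3,0.0125,-0.31],[-0.36,0.0125,-0.24],[0,0,0]],"rot":[[0,0,0],[0,0,0],[0,0,0],[0,0,0],[0,0,0]],"gripper":[1,1,1,1,1]}'
```

```text
t: 15.85
eef_pos: [573.8, 42.4, 62.5]
ee_rot: [-1.573, 0.002, -0.001]
ft_force: [-3.2, -1.6, 7.3]
finger_gap: 0.249
```

```bash
python3 -m creep '{"slide":[[-0.4,0.0125,-0.17],[-0.42,0.0125,-0.09],[-0.43,0.0125,0],[-0.42,0.0125,0.08],[0,0,0]],"rot":[[0,0,0],[0,0,0],[0,0,0],[0,0,0],[0,0,0]],"gripper":[1,1,1,1,1]}'
```

```text
t: 16.35
eef_pos: [531.3, 39.4, 61.3]
ee_rot: [-1.572, 0.002, 0.0]
ft_force: [-3.8, -0.2, 10.6]
finger_gap: 0.247
```

```bash
python3 -m creep '{"slide":[[-0.4,0.0125,0.16],[-0.36,0.0125,0.24],[-0.31,0.0125,0.3],[-0.24,0.0125,0.36],[0,0,0]],"rot":[[0,0,0],[0,0,0],[0,0,0],[0,0,0],[0,0,0]],"gripper":[1,1,1,1,1]}'
```

```text
t: 16.85
eef_pos: [498.9, 67.4, 59.7]
ee_rot: [-1.57, 0.002, 0.001]
ft_force: [-2.0, 2.2, 10.9]
finger_gap: 0.251
```

```bash
python3 -m creep '{"slide":[[-0.17,0.0125,0.4],[-0.09,0.0125,0.42],[0,0,0.43],[0.08,0,0.4],[0,0,0],[0,0,0]],"rot":[[0,0,0],[0,0,0],[0,0,0],[0,0,0],[0,0,0],[0,0,0]],"gripper":[1,1,1,1,1,1]}'
python3 - <<'E'
from h import *
snap('side','s10')
crop('s10',180,130,310,230,'cs10',6)
E
```

```text
t: 17.45
eef_pos: [495.8, 109.0, 59.1]
ee_rot: [-1.569, 0.001, 0.001]
ft_force: [0.2, 2.5, 6.8]
finger_gap: 0.248
```

View pics/cs10.png

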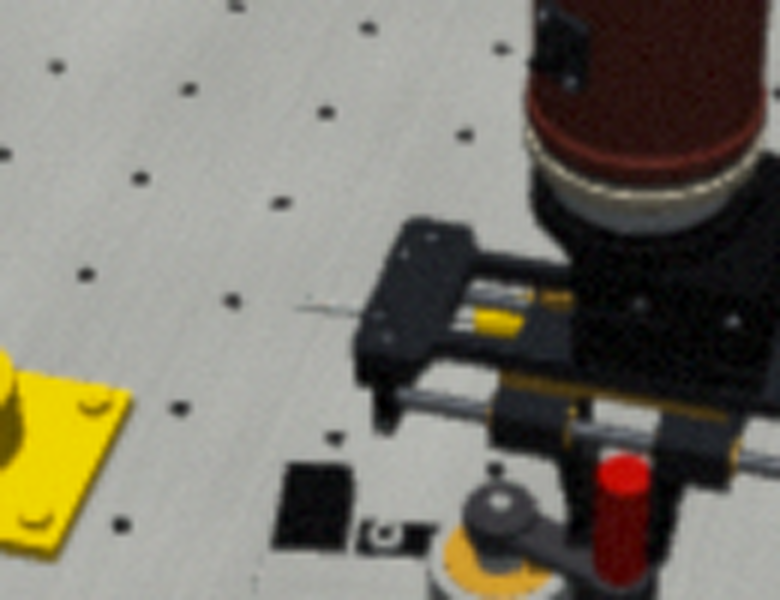

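View pics/s10.png

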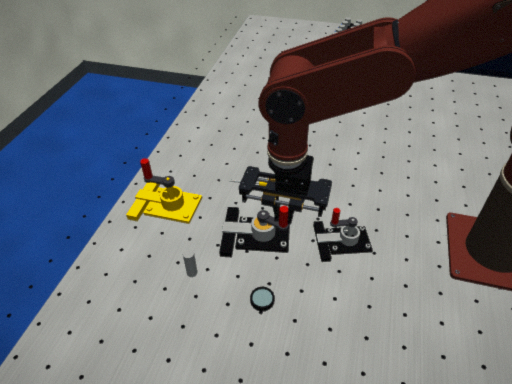

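```bash
python3 -m creep '{"slide":[[0,-0.03,0],[0,0,0],[0,0,0],[0,0,0]],"rot":[[0,0,0],[0,0,0],[0,0,0],[0,0,0]],"gripper":[1,1,1,1]}'
python3 - <<'E'
from h import *
print([proj('s10',[549.3,91,z]).round(1) for z in (100,90,80)])
print(workorder.close_job())
E
```

```text
t: 17.9
eef_pos: [495.7, 107.9, 59.5]
ee_rot: [-1.57, 0.001, 0.0]
ft_force: [-0.2, 2.7, 3.5]
finger_gap: 0.247
[array([263.6, 207.3]), array([263.6, 210.2]), array([263.5, 213. ])]
the job is handed in; nothing more can be done
None
```

I turned the crank screw backward until it dropped into the thread, then forward one full turn. I handed the job in at about 17.9 s with the gripper still holding the red handle.

- **Drop:** After about 2.85 rad of backward turning, the vertical force went from about 10 N up (the boss holding the screw) to -4 N (the hand carrying its weight). Lowering the hand about 9 mm brought firm support back.
- **Forward turn:** I then turned it clockwise 2π. The hand came back to within about 1 mm of where the turn started and was 10 mm lower.
- **Last checks:** The jaws were at 0.247 open (about 22 mm, the handle's width), with 3.5 N on the tool vertically and 2.7 N sideways. The post and the lens look unmoved in the last full picture. The screwdriver is partly hidden behind the gripper there, and the parts that show look unmoved.

Three things disagreed or went wrong:
- **Depth readings:** The hand's travel gives a total sink of about 20 mm. My rougher reading of the hub in the side picture gives somewhat more, about 25 mm. I trust the hand's travel more.
- **Tool height:** In the pictures the fingertips sat roughly 35 mm higher than the reported tool height. My first close therefore missed above the handle, without contact, and I had to grip lower.
- **First forward rows:** I typed the first two from an estimate. They ran about 3 mm outside the circle with up to 7 N sideways, and I corrected that in the next row.

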